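# Index the rotary table one hole on and clamp it again

### The arm

A 7-joint arm with a two-finger parallel gripper is mounted at the origin on a cart in front of the work surface, level with it; the furniture and walls round the work are solid. World frame = base frame: x ahead of the robot, y to its left, z up, the work surface at z = 0. Lengths are in mm, angles in degrees, forces in N, time in s.
With the tool pointing down it reaches from about 400 to 850 mm from the base axis. Payload 10.4 kg.
Tool frame: the origin (TCP) lies between the finger pads; the fingertips stand 25 mm ahead of it and the grasp point (between the pads) lies 6 mm ahead of it; z points along the fingers, y is the direction in which the jaws open and shut (so a half turn about z gives the same grasp; the last joint's range is limited). The gripper opens to 87 mm and grips with 3 to 60 N. Pads are 19 mm wide; open, the fingers measure 117 mm over their backs; the gripper's body (75 mm by 190 mm) begins 51 mm behind the grasp point.
Start: joints at [70.497, 19.034, -3.707, 83.658, 1.238, 77.344, -5.071], TCP at [195.319, -593.717, 247.576] pointing down, gripper open.
Joint ranges: [-148.97, 148.97], [-28.65, 121.19], [-84.17, 76.75], [9.2, 138.47], [-72.65, 252.65], [3.7, 117.97], [-149.18, 149.18]. Speed limits (degrees/s): [127.2, 127.2, 159.86, 159.86, 180, 180, 180].

### API

Orientations are given as a 3x3 rotation matrix whose columns are the frame's x, y, z axes.
In Python, from plant import * gives the robot as it stands.
- The arm moves only by the tool step_arm, never from a script. Its argument "series" is text: rows parted by semicolons, each of 7 numbers parted by spaces: the shift along the world's x, y, z in units of 50 mm (1.0 is 50 mm), then the turn, a rotation vector about the world's x, y, z in units of 5 degrees (1.0 is 5 degrees), then the opening, from -1 (shut) to 1 (fully open). In form: dx dy dz wx wy wz fingers; .... A call has 1 to 12 rows; each row is the pose to reach, as a shift and turn from the pose commanded when the call began; what a row does not reach only later rows make up. A row lasts 1/8 s, in which the tool goes at most 62.5 mm and 10.7 degrees, less where a joint would pass 70% of its speed; a pose out of reach is approached as far as the arm can. A call with a gripper value outside its range is refused whole. The fingers move at their own pace and stop on an object; "newtons" is the grip in N (left out, the last holds). Time passes only in rows, so rows that repeat a pose let the fingers close. It gives the time, the measured TCP pose, the force and the opening at its end, in the units of the state.
- get_state(): the state, without advancing time (a new reading comes with each control period).
- grab_frame(name): name is "side" or "top" or "wrist"; returns a dict with "img" (420x560x3 uint8, blue, green, red), "intrinsics" (3x3 intrinsics, pixels), "cam_to_world" (4x4, takes a point from camera to world coordinates). Camera axes: x right, y down, z forward; pixel columns grow to the right and rows downward; lengths in mm; the calibration is good to about 2 mm. The wrist camera is an equidistant fisheye: a pixel r from the principal point sees the ray r / f radians off the axis. A picture is of the moment at which its call begins. There is no depth.
- finish_job(): hands the job in, once; it reports no verdict.
The state is a dict: "clock": time; "qpos": joint angles; "qd": joint speeds; "tau": joint torques, N m; "tcp_pos": TCP position; "ee_rot": TCP orientation; "wrist_force": force on the tool from outside, world axes, zero at the start; "ft_torque": the same for the moment, N m; "width": finger opening in mm.
Only numpy, scipy, OpenCV 4.12 (cv2) and the standard library are available. Lean on these libraries where they do the work, as an engineer would, in place of code of your own. Each camera call takes 0.05 s, during which the arm holds its last target.

### The job

Turn the aluminium block on the small rotary indexing table one station on: swing the table's clamp lever (black ball) clockwise, seen from above, over to its other stop to free the table, then press the orange plunger button down with your fingertips and push the table round clockwise with it to the very next hole, where the button must spring fully up. Then swing the lever back to its first stop so that the table is clamped again. Do it all by pressing and pushing with the fingers: do not pinch the button or the ball, leave the block seated in its nest, and leave the brush, the brass bush and the marker where they lie.

Things in the scene. Friction and masses are not known exactly. Their poses are not given: they have to be found in the camera images.
- fixture: fixed base of the rotary indexing table, bolted to the bench: grey foot (radius 95 mm, two lugs out to 132 mm) and pedestal. Origin: on the bench, on the vertical axis about which the table turns; z up; yaw varies
- turntable (a joint): angle of the table about the fixture's axis, rad: 0 at the first hole, growing CLOCKWISE seen from above; the next hole is at 0.785 (45 degrees). About 0.012 rad of play in a hole. Unclamped and unpinned it turns with some 0.15 N m of friction and stays where it is left; clamped, the brake holds with a few N m
- plunger (a joint): how far the plunger is pressed, m: 0 fully up (pin in a hole), 0.014 at the bottom stop; spring about 4 N at the top, 8 N at the bottom. Its 8 mm round-nosed pin enters the plate from below and is clear of it from 0.009 down. Let go between holes, the pin rides under the plate (reads about 0.009) and springs up when a hole comes over it
- button_top (a point): centre of the flat top of the round orange button (31 mm across), 98 mm above the bench when up; moves with plunger and table, 108 mm from the axis. On both sides along its path stand steel cheeks of the table: inner faces 25 mm from its centre, 6 mm thick, 30 mm long, tops at 108 mm; open radially. A fingertip that presses the button turns the table by pushing the cheek ahead of it
- clamp_lever (a joint): angle of the table's clamp lever about its vertical pivot, rad: 0 clamped (stop), growing CLOCKWISE seen from above to 1.05 released (stop); the cam leaves the table from about 0.45. It stays where it is left; pushing the ball takes some 2 to 6 N
- lever_ball (a point): centre of the black ball (25 mm across) at the end of the clamp lever, 95 mm above the bench; below it a 9 mm steel rod runs down and in toward the pivot (at 78 to 83 mm above the bench). The lever's pivot is the vertical line 75 mm from the ball, in the fixture's frame at x = +18.9 mm, y = +85.4 mm
- table_top (a point): centre of the upper face of the steel turning table (disc of radius 70 mm), on the axis, 72 mm above the bench; the block rests here
- block: loose aluminium block 70x100x20 mm lying in the nest on the table between four 10 mm high stops with 1 mm play; origin at the centre of its underside; top 92 mm above the bench
- chip_brush: loose flat brush for chips, wooden handle and black bristles, 169x36x13 mm, lying on the bench to the right of the fixture; not to be disturbed
- brass_bush: loose brass-coloured flanged bush, 48 mm across, 38 mm high, standing on the bench beyond the brush; not to be disturbed
- marker_pen: loose marker, 131x18x18 mm, lying on the bench to the left of the fixture near the vice; not to be disturbed
- hole_next (a point): the next index hole clockwise from the start, at the upper face of the fixed bare-metal index plate (radius 98 mm, 7 mm thick, top 54 mm above the bench). The plate has eight bushed 10 mm holes, 45 degrees apart, 85 mm from the axis; the tip of the brass pin shows in the one in use, between the two rails that carry the button

How it is judged:
By the outcome, as a careful person would: the job done as asked, in the order asked, and still so for the second after the job is handed in, with the robot touching nothing.
It also fails if it takes over 69 s, if anything falls off the work surface, if the arm or the gripper's body presses on something with over 40 N, if the wrist force passes 120 N, or if a joint passes its speed limit or range.

## Working session

There is one attempt and no reset: what is moved stays moved. The work goes in short steps, Python scripts to look and compute and a tool call to move; the robot and the scene stay as the last step left them, time stands still between calls to the robot, and variables do not carry over. Pictures are saved under pics/ and viewed, and the job is handed in when it is done.

Besides the shell and the picture viewer there is one more tool, called after "Call:" by a JSON object that holds its "name" and its "arguments". step_arm: Moves the arm, as the interface text tells. Its arguments: {"type":"object","properties":{"series":{"type":"string"},"newtons":{"type":"number"}},"required":["series"]}

```bash
mkdir -p pics; ls
python3 - <<'E'
from plant import *
import cv2
s=get_state();print(s)
for n in ("side","top","wrist"):
    f=grab_frame(n);cv2.imwrite(f"pics/{n}0.png",f["img"]);print(n,f["intrinsics"],f["cam_to_world"])
E
```

```text
pics
{'clock': 0.0, 'qpos': array([70.49833551, 19.07158613, -3.70540871, 83.70664984,  1.2380255 ,
       77.34396363, -5.07033973]), 'qd': array([-0.08771032, -0.04091431,  0.04267639, -0.02928221, -0.01006575,
        0.03759665,  0.07741311]), 'tau': array([-3.60831218e-04, -6.23255610e+01,  2.44547945e-02, -3.89901531e+01,
       -6.14039786e-02,  3.93696001e-02,  1.29611740e-04]), 'tcp_pos': array([ 195.14375182, -593.37425708,  246.75271626]), 'ee_rot': array([[ 9.49934439e-01,  3.12448848e-01, -5.28680738e-04],
       [ 3.12449284e-01, -9.49933502e-01,  1.33651543e-03],
       [-8.46188402e-05, -1.43478795e-03, -9.99998967e-01]]), 'wrist_force': array([ 0.59556219, -0.33609537, -0.48427538]), 'ft_torque': array([-0.00062498, -0.05596421, -0.00018111]), 'width': 86.93016778312004}
side [[539.44646348   0.         280.36117404]
 [  0.         539.44646348 216.46538409]
 [  0.           0.           1.        ]] [[ 9.97567509e-01 -3.40817783e-02  6.08070451e-02  4.36908051e+02]
 [-6.75328327e-02 -6.88692920e-01  7.21901224e-01 -1.16779614e+03]
 [ 1.72737040e-02 -7.24251678e-01 -
[... 201 characters left out ...]
    0.           1.        ]] [[-2.45030474e-02 -9.78342897e-01  2.05535341e-01  2.86590188e+02]
 [-9.99681466e-01  2.27355009e-02 -1.09573685e-02 -2.47369324e+02]
 [ 6.04711473e-03 -2.05738360e-01 -9.78588350e-01  1.08974387e+03]
 [ 0.00000000e+00  0.00000000e+00  0.00000000e+00  1.00000000e+00]]
wrist [[325.1922621    0.         279.38887309]
 [  0.         325.1922621  206.60874759]
 [  0.           0.           1.        ]] [[ 3.13244280e-01 -9.08488402e-01 -2.76634858e-01  2.70641616e+02]
 [-9.49670077e-01 -3.00328678e-01 -8.90473437e-02 -5.68426302e+02]
 [-2.18290217e-03  2.90605418e-01 -9.56840491e-01  3.83952695e+02]
 [ 0.00000000e+00  0.00000000e+00  0.00000000e+00  1.00000000e+00]]
```

View pics/side0.png

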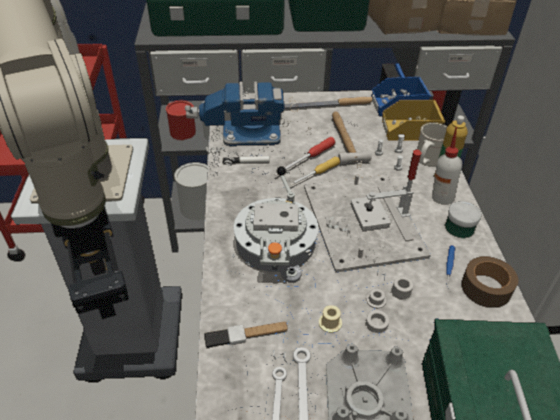

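View pics/top0.png

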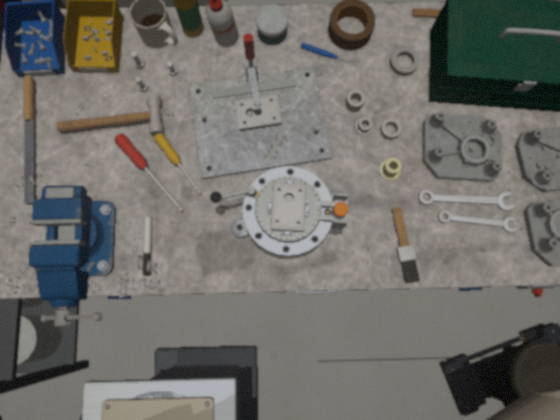

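View pics/wrist0.png

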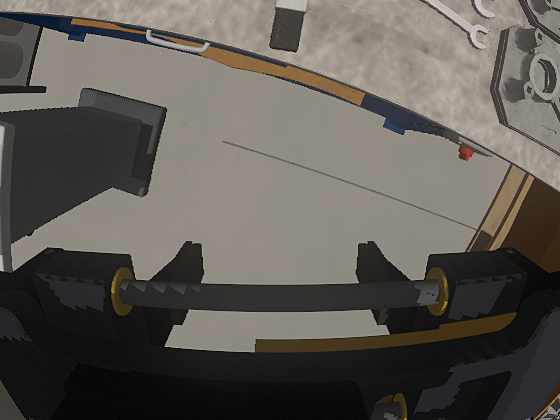

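Run:
```python
import cv2
i=cv2.imread("pics/top0.png")[155:265,200:360];cv2.imwrite("pics/top0c.png",cv2.resize(i,None,fx=5,fy=5,interpolation=cv2.INTER_CUBIC))
i=cv2.imread("pics/side0.png")[155:295,220:335];cv2.imwrite("pics/side0c.png",cv2.resize(i,None,fx=4,fy=4,interpolation=cv2.INTER_CUBIC))
```

```text
(no output)
```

View pics/top0c.png

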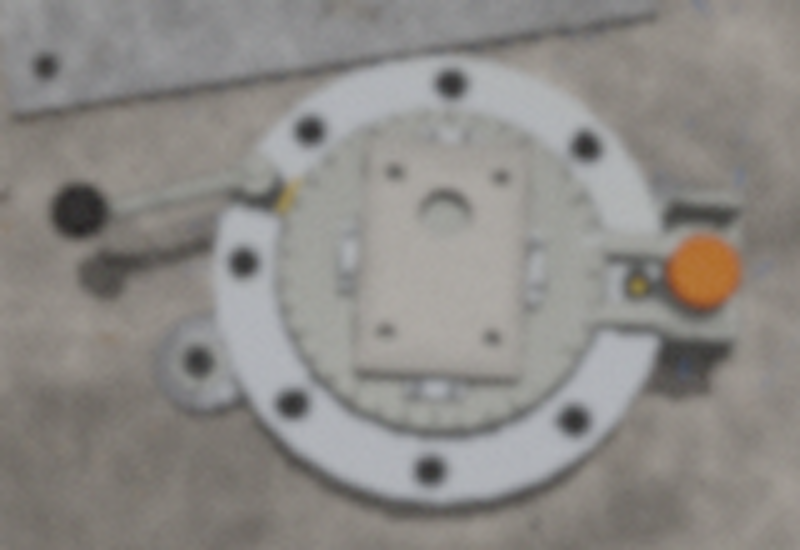

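View pics/side0c.png

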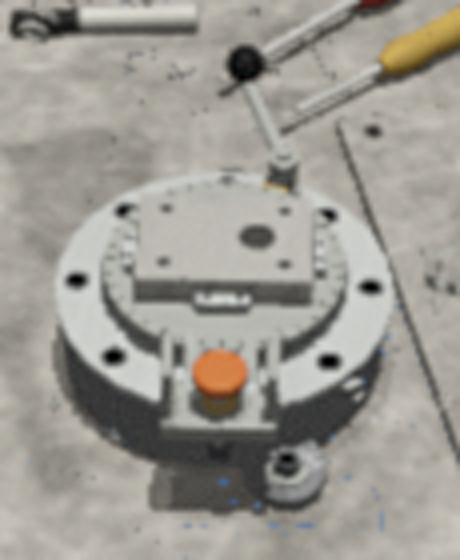

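```bash
cat > h.py <<'E'
import numpy as np
from plant import *
def pz(f,px,z):
    K=f["intrinsics"];T=f["cam_to_world"]
    d=T[:3,:3]@np.linalg.solve(K,[px[0],px[1],1.]);o=T[:3,3]
    return o+d*(z-o[2])/d[2]
E
python3 - <<'E'
from h import *
t=grab_frame("top");s=grab_frame("side")
c=lambda x,y,f,a,b:((x+.5)/f-.5+a,(y+.5)/f-.5+b)
T=lambda x,y:c(x,y,5,200,155)
S=lambda x,y:c(x,y,4,220,155)
np.set_printoptions(precision=1,suppress=True)
hs=[(451,83),(586,146),(637,286),(574,420),(430,470),(292,403),(243,262),(310,129)]
H=[pz(t,T(*h),54) for h in hs];C=np.mean(H,0);print("axis top",C)
for h in H: print(h-C,np.linalg.norm((h-C)[:2]),np.degrees(np.arctan2(*(h-C)[1::-1])))
b=pz(t,T(703,271),98);l=pz(t,T(79,210),95)
print("top btn",b,np.linalg.norm((b-C)[:2]),np.degrees(np.arctan2(*(b-C)[1::-1])),"ball",l)
print("side btn",pz(s,S(220,372),98),"ball",pz(s,S(245,62),95))
hs2=[(125,211),(77,280),(113,356),(330,361),(371,287),(329,215)]
H=[pz(s,S(*h),54) for h in hs2]
print("side pairs",(H[0]+H[3])/2,(H[1]+H[4])/2,(H[2]+H[5])/2)
E
```

```text
axis top [ 500.7 -279.8   54. ]
[84.8 -7.1  0. ] 85.07820817333928 -4.756510242606413
[ 55.  -64.9   0. ] 85.09514725586519 -49.714455073778716
[ -7.5 -84.3   0. ] 84.63865352021585 -95.11697026247482
[-64.9 -54.9   0. ] 85.0520348992353 -139.78244136983335
[-84.8   6.8   0. ] 85.09079981655792 175.39685983630014
[-54.8  64.7   0. ] 84.79710565144629 130.28498997659133
[ 6.9 84.8  0. ] 85.04411840956837 85.33082693788094
[65.4 54.9  0. ] 85.40178800286871 40.012643058718666
top btn [ 490.  -386.7   98. ] 107.35829180165531 -95.6960998282294 ball [ 522.5 -129.4   95. ]
side btn [ 491.7 -391.4   98. ] ball [ 523.  -128.5   95. ]
side pairs [ 501.1 -280.5   54. ] [ 501.1 -280.6   54. ] [ 501.6 -280.3   54. ]
```

Call:
{"name": "step_arm", "arguments": {"series": "0.9 1.4 0 0 0 0 -1;1.8 2.8 0 0 0 -0.3 -1;2.7 4.2 0 0 0 -0.5 -1;3.6 5.6 0 0 0 -0.7 -1;4.5 7 0 0 0 -0.9 -1;5.3 8.3 0 0 0 -0.9 -1;5.8 9.1 0 0 0 -0.9 -1;5.8 9.1 0 0 0 -0.9 -1;5.8 9.1 -1 0 0 -0.9 -1;5.8 9.1 -1 0 0 -0.9 -1", "newtons": 20}}

```text
clock: 1.5
tcp_pos: [484.7, -135.0, 194.5]
ee_rot: [[0.97, 0.242, -0.004], [0.242, -0.97, 0.003], [-0.004, -0.004, -1.0]]
wrist_force: [-0.5, -1.4, 0.7]
width: 1.9
```

Run:
```python
from h import *
import cv2
for n in ("side","top","wrist"):
    f=grab_frame(n);im=f["img"]
    if n=="side": im=cv2.resize(im[80:300,200:440],None,fx=2.5,fy=2.5)
    if n=="top": im=cv2.resize(im[20:260,170:370],None,fx=2.5,fy=2.5)
    cv2.imwrite(f"pics/{n}1.png",im)
print(get_state()["tcp_pos"],get_state()["clock"])
```

```text
[ 485.28363573 -139.65212946  198.07910478] 1.65
```

View pics/side1.png

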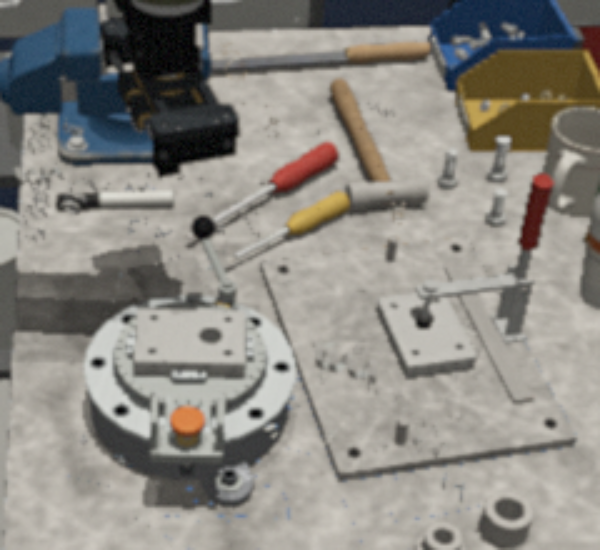

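View pics/top1.png

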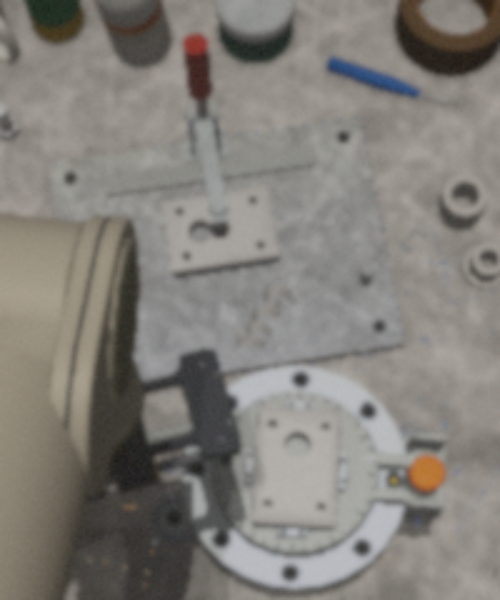

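View pics/wrist1.png

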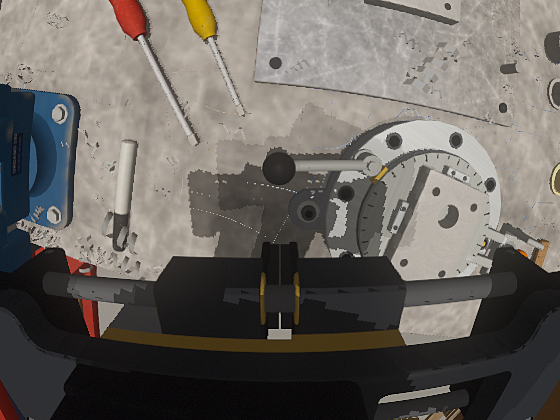

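Run:
```python
from h import *
t=grab_frame("top");s=grab_frame("side")
for z in (80,120,160,200): print(z,pz(t,(170+195/2.5,20+42/2.5),z),pz(s,(200+541/2.5,80+180/2.5),z))
```

```text
80 [ 895.44560845 -200.69302114   80.        ] [886.12848963 -50.35296563  80.        ]
120 [ 871.326406  -202.5420565  120.       ] [ 864.97596095 -102.97022588  120.        ]
160 [ 847.20720355 -204.39109185  160.        ] [ 843.82343226 -155.58748613  160.        ]
200 [ 823.08800111 -206.2401272   200.        ] [ 822.67090357 -208.20474638  200.        ]
```

Call:
{"name": "step_arm", "arguments": {"series": "0 0 -0.6 0 0 0 -1;0 0 -1.2 0 0 0 -1;0 0 -1.7 0 0 0 -1;0 0 -1.9 0 0 0 -1;0 0 -1.9 0 0 0 -1"}}

```text
clock: 2.38
tcp_pos: [485.3, -139.3, 102.9]
ee_rot: [[0.972, 0.236, 0.0], [0.236, -0.972, -0.0], [0.0, 0.0, -1.0]]
wrist_force: [0.5, -0.8, -0.0]
width: 0.4
```

```bash
cat > arc.py <<'E'
import numpy as np,sys
P=np.array([540.3,-201.8])
def fin(th,off,side=-1):  # th deg lever; finger on ccw side(-1) or cw side(+1)
    a=np.radians(103.6-th);b=a-np.pi/2
    return P+75*np.array([np.cos(a),np.sin(a)])+side*off*np.array([np.cos(b),np.sin(b)])
E
python3 - <<'E'
from arc import *
c=np.array([485.4,-138.9])
for th in range(0,66,5):
    p=(fin(th,21)-c)/50;print(th,p.round(2),-th/5)
E
```

```text
0 [0.34 0.1 ] 0.0
5 [0.46 0.16] -1.0
10 [0.58 0.21] -2.0
15 [0.71 0.25] -3.0
20 [0.85 0.28] -4.0
25 [0.98 0.3 ] -5.0
30 [1.12 0.3 ] -6.0
35 [1.25 0.29] -7.0
40 [1.39 0.27] -8.0
45 [1.52 0.24] -9.0
50 [1.65 0.2 ] -10.0
55 [1.77 0.14] -11.0
60 [1.89 0.08] -12.0
65 [2.01 0.01] -13.0
```

Call:
{"name": "step_arm", "arguments": {"series": "0.2 0.05 0 0 0 0 -1;0.34 0.1 0 0 0 0 -1;0.4 0.13 0 0 0 -0.5 -1;0.46 0.16 0 0 0 -1 -1;0.52 0.18 0 0 0 -1.5 -1;0.58 0.21 0 0 0 -2 -1;0.65 0.23 0 0 0 -2.5 -1;0.71 0.25 0 0 0 -3 -1"}}

```text
clock: 3.38
tcp_pos: [521.3, -126.4, 103.0]
ee_rot: [[1.0, -0.024, 0.0], [-0.024, -1.0, -0.001], [0.0, 0.001, -1.0]]
wrist_force: [-1.7, -1.1, 0.1]
width: 0.3
```

Run:
```python
from h import *
import cv2
f=grab_frame("wrist");cv2.imwrite("pics/wrist2.png",f["img"])
```

```text
(no output)
```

View pics/wrist2.png

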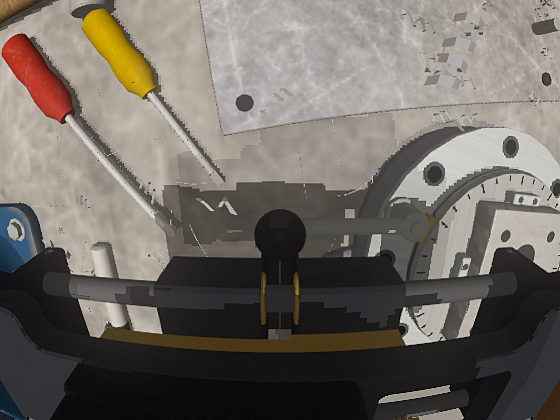

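Call:
{"name": "step_arm", "arguments": {"series": "0.14 0.03 0 0 0 -1 -1;0.27 0.05 0 0 0 -2 -1;0.41 0.05 0 0 0 -3 -1;0.54 0.04 0 0 0 -4 -1;0.68 0.02 0 0 0 -5 -1;0.81 -0.01 0 0 0 -6 -1;0.94 -0.05 0 0 0 -7 -1;1 -0.08 0 0 0 -7.5 -1;1.06 -0.11 0 0 0 -8 -1;1.06 -0.11 0 0 0 -8 -1"}}

```text
clock: 4.68
tcp_pos: [574.1, -131.6, 102.7]
ee_rot: [[0.752, -0.659, -0.0], [-0.659, -0.752, -0.0], [-0.0, 0.0, -1.0]]
wrist_force: [-1.7, -0.6, -1.0]
width: 0.5
```

Call:
{"name": "step_arm", "arguments": {"series": "0.05 -0.03 0 0 0 -0.4 -1;0.1 -0.05 0 0 0 -0.8 -1;0.1 -0.05 0 0 0 -0.8 -1"}}

```text
clock: 5.05
tcp_pos: [577.7, -133.2, 102.4]
ee_rot: [[0.703, -0.711, -0.003], [-0.711, -0.703, 0.001], [-0.003, 0.002, -1.0]]
wrist_force: [-8.9, 4.1, 5.5]
width: -0.0
```

Call:
{"name": "step_arm", "arguments": {"series": "0.03 -0.03 0 0 0 0 -1;0.06 -0.06 0 0 0 0 -1;0.06 -0.06 0 0 0 0 -1"}}

```text
clock: 5.42
tcp_pos: [578.3, -133.5, 102.1]
ee_rot: [[0.704, -0.71, -0.009], [-0.71, -0.705, 0.004], [-0.01, 0.004, -1.0]]
wrist_force: [-24.4, 12.9, 17.4]
width: 0.8
```

Run:
```python
from h import *
import cv2
f=grab_frame("wrist");cv2.imwrite("pics/wrist3.png",f["img"])
f=grab_frame("top");cv2.imwrite("pics/top3.png",cv2.resize(f["img"][155:265,200:360],None,fx=5,fy=5))
```

```text
(no output)
```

View pics/wrist3.png

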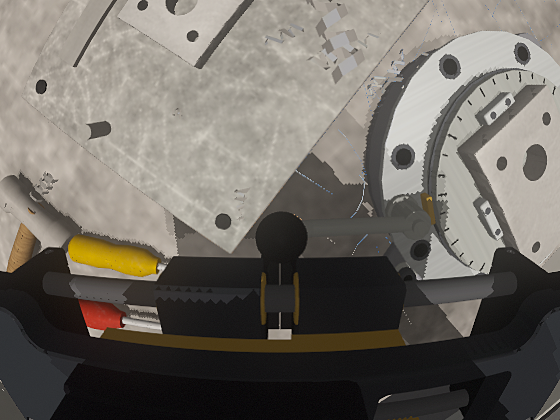

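Call:
{"name": "step_arm", "arguments": {"series": "-0.4 0.4 0 0 0 0 -1;-0.4 0.4 0 0 0 0 -1;-0.4 0.4 0.8 0 0 0 -1;-0.4 0.4 1.4 0 0 0 -1;-0.6 -0.7 1.4 0 0 2 -1;-1 -1.8 1.4 0 0 4 -1;-1.3 -2.9 1.4 0 0 6 -1;-1.6 -4 1.4 0 0 8.1 -1;-1.96 -5 1.4 0 0 8.1 -1;-1.96 -5 1.4 0 0 8.1 -1;-1.96 -5 1.4 0 0 8.1 -1"}}

```text
clock: 6.9
tcp_pos: [484.3, -387.4, 172.6]
ee_rot: [[0.996, -0.084, 0.001], [-0.084, -0.996, 0.0], [0.001, -0.0, -1.0]]
wrist_force: [0.6, 0.4, -0.7]
width: 0.6
```

Run:
```python
from h import *
import cv2
f=grab_frame("wrist");cv2.imwrite("pics/wrist4.png",f["img"])
f=grab_frame("top");cv2.imwrite("pics/top4.png",cv2.resize(f["img"][155:265,200:360],None,fx=5,fy=5))
s=get_state();print(s["tcp_pos"],s["ee_rot"],s["wrist_force"],s["clock"])
```

```text
[ 484.81407896 -386.13966135  172.67922567] [[ 9.96640317e-01 -8.19003029e-02  6.47733440e-04]
 [-8.19004205e-02 -9.96640505e-01  1.57212116e-04]
 [ 6.32681663e-04 -2.09733575e-04 -9.99999778e-01]] [ 0.46580542  0.93824151 -0.80151138] 7.0
```

View pics/wrist4.png

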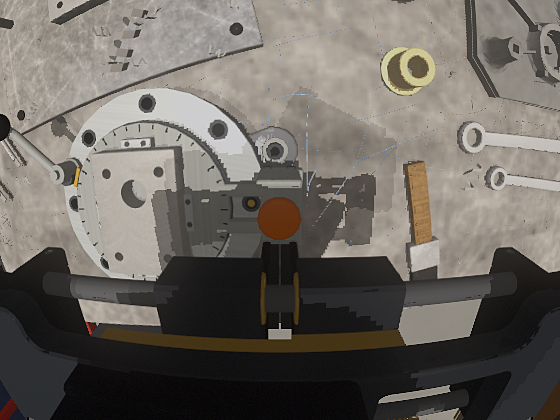

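View pics/top4.png

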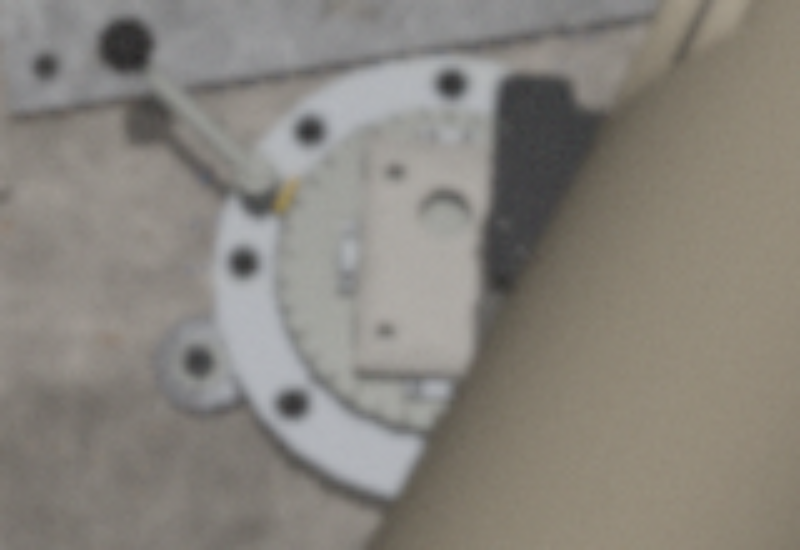

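Run:
```python
from h import *
t=grab_frame("top")
b=pz(t,((126.5)/5-.5+200,46.5/5-.5+155),95);print(b)
v=b[:2]-[540.3,-201.8];print(np.hypot(*v),103.6-np.degrees(np.arctan2(v[1],v[0])))
```

```text
[ 592.87970328 -149.07440611   95.        ]
74.46216118119077 58.52062212552803
```

Call:
{"name": "step_arm", "arguments": {"series": "0 0 -0.5 0 0 0 -1;0 0 -0.8 0 0 0 -1;0 0 -0.95 0 0 0 -1;0 0 -1.05 0 0 0 -1;0 0 -1.15 0 0 0 -1;0 0 -1.22 0 0 0 -1;0 0 -1.25 0 0 0 -1;0 0 -1.25 0 0 0 -1"}}

```text
clock: 8.05
tcp_pos: [484.9, -386.9, 111.5]
ee_rot: [[0.997, -0.083, 0.002], [-0.083, -0.997, -0.001], [0.002, 0.0, -1.0]]
wrist_force: [-1.1, 4.1, 9.0]
width: 0.6
```

Run:
```python
import numpy as np
A=np.array([501,-280]);p=np.array([484.9,-386.9])
for d in list(range(0,61,4)):
    c,s=np.cos(np.radians(d)),np.sin(np.radians(d))
    v=p-A;q=A+np.array([c*v[0]+s*v[1],-s*v[0]+c*v[1]])
    print(d,((q-p)/50).round(2),-d/5,q.round(1))
```

```text
0 [0. 0.] 0.0 [ 484.9 -386.9]
4 [-0.15  0.03] -0.8 [ 477.5 -385.5]
8 [-0.29  0.07] -1.6 [ 470.2 -383.6]
12 [-0.44  0.11] -2.4 [ 463.  -381.2]
16 [-0.58  0.17] -3.2 [ 456.1 -378.3]
20 [-0.71  0.24] -4.0 [ 449.3 -374.9]
24 [-0.84  0.32] -4.8 [ 442.8 -371.1]
28 [-0.97  0.4 ] -5.6 [ 436.6 -366.8]
32 [-1.08  0.5 ] -6.4 [ 430.7 -362.1]
36 [-1.2  0.6] -7.2 [ 425.1 -357. ]
40 [-1.3   0.71] -8.0 [ 420.  -351.5]
44 [-1.39  0.82] -8.8 [ 415.2 -345.7]
48 [-1.48  0.95] -9.6 [ 410.8 -339.6]
52 [-1.56  1.08] -10.4 [ 406.8 -333.1]
56 [-1.63  1.21] -11.2 [ 403.4 -326.4]
60 [-1.69  1.35] -12.0 [ 400.4 -319.5]
```

First 16° with the pin down, then check.

Call:
{"name": "step_arm", "arguments": {"series": "-0.08 0.01 -0.02 0 0 -0.4 -1;-0.15 0.03 -0.02 0 0 -0.8 -1;-0.22 0.05 -0.02 0 0 -1.2 -1;-0.29 0.07 -0.02 0 0 -1.6 -1;-0.36 0.09 -0.02 0 0 -2 -1;-0.44 0.11 -0.02 0 0 -2.4 -1;-0.51 0.14 -0.02 0 0 -2.8 -1;-0.58 0.17 -0.02 0 0 -3.2 -1"}}

```text
clock: 9.05
tcp_pos: [456.7, -379.0, 111.1]
ee_rot: [[0.935, -0.355, 0.004], [-0.355, -0.935, -0.002], [0.005, 0.001, -1.0]]
wrist_force: [1.8, 1.0, 8.4]
width: 0.4
```

Run:
```python
from h import *
import cv2
f=grab_frame("wrist");cv2.imwrite("pics/wrist5.png",f["img"])
f=grab_frame("side");cv2.imwrite("pics/side5.png",cv2.resize(f["img"][155:295,220:335],None,fx=4,fy=4))
s=get_state();print(s["tcp_pos"],s["wrist_force"],s["clock"])
```

```text
[ 456.30001835 -378.86029563  111.0657269 ] [0.09901107 2.62837915 7.99377707] 9.15
```

View pics/wrist5.png

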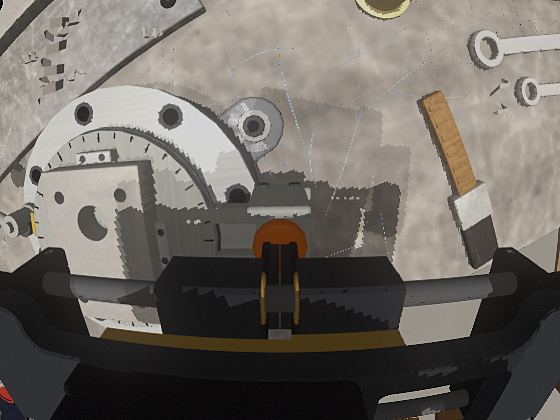

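View pics/side5.png

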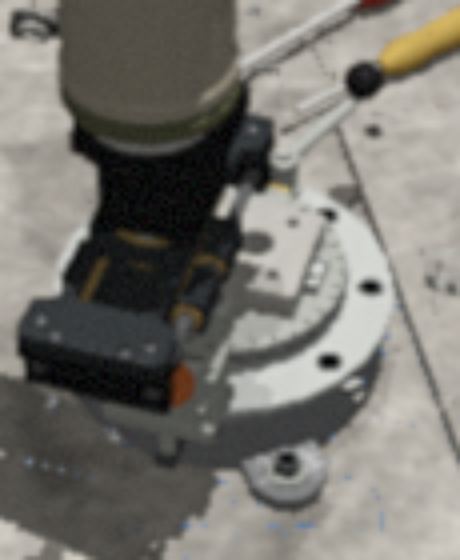

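Call:
{"name": "step_arm", "arguments": {"series": "-0.07 0.03 0 0 0 -0.4 -1;-0.13 0.07 0 0 0 -0.8 -1;-0.2 0.11 0 0 0 -1.2 -1;-0.26 0.15 0 0 0 -1.6 -1;-0.33 0.19 0 0 0 -2 -1;-0.39 0.23 0 0 0 -2.4 -1;-0.45 0.28 0 0 0 -2.8 -1;-0.5 0.33 0 0 0 -3.2 -1;-0.56 0.38 0 0 0 -3.6 -1;-0.62 0.43 0 0 0 -4 -1;-0.67 0.48 0 0 0 -4.4 -1;-0.67 0.48 0 0 0 -4.4 -1"}}

```text
clock: 10.65
tcp_pos: [422.5, -355.6, 111.0]
ee_rot: [[0.733, -0.68, 0.003], [-0.68, -0.733, -0.003], [0.004, -0.0, -1.0]]
wrist_force: [0.4, 0.6, 7.5]
width: 0.4
```

Run:
```python
from h import *
import cv2
f=grab_frame("wrist");cv2.imwrite("pics/wrist6.png",f["img"])
s=get_state();print(s["tcp_pos"],s["wrist_force"],s["clock"])
```

```text
[ 422.49698264 -355.53286969  110.92361889] [-0.31215399  0.15990918  8.76040838] 10.7
```

View pics/wrist6.png

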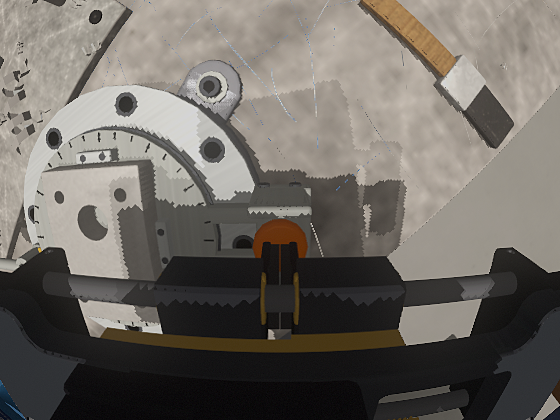

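```bash
cat >> h.py <<'E'
def fish(f,p):
    T=np.linalg.inv(f["cam_to_world"]);q=T[:3,:3]@np.array(p)+T[:3,3]
    K=f["intrinsics"];r=np.hypot(q[0],q[1]);a=np.arctan2(r,q[2])
    return K[0,2]+K[0,0]*a*q[0]/r,K[1,2]+K[1,1]*a*q[1]/r
E
python3 - <<'E'
from h import *
import cv2
f=grab_frame("wrist")
print("hole",fish(f,(436.1,-334.9,54)))
A=np.array([501,-280])
for th in (30,32,34,36,38,40,45):
    a=np.radians(-94.8-th);u=np.array([np.cos(a),np.sin(a)])
    t=np.array([np.sin(a),-np.cos(a)])
    print(th,"btn",np.round(fish(f,[*(A+108*u),86]),1),"cheek outer edge top, trailing",np.round(fish(f,[*(A+108*u-25*t),108]),1),"pin",np.round(fish(f,[*(A+85*u),45]),1))
cv2.imwrite("pics/wrist6c.png",cv2.resize(f["img"][170:270,190:330],None,fx=5,fy=5,interpolation=cv2.INTER_CUBIC))
E
```

```text
hole (np.float64(241.52922908447573), np.float64(242.72911735220515))
30 btn [275.4 222.6] cheek outer edge top, trailing [266.8 186.5] pin [241.5 206.2]
32 btn [276.3 229.2] cheek outer edge top, trailing [269.9 194.5] pin [242.2 210.5]
34 btn [276.9 235.8] cheek outer edge top, trailing [272.6 202.4] pin [242.7 214.8]
36 btn [277.3 242.2] cheek outer edge top, trailing [275.  210.3] pin [243.1 219. ]
38 btn [277.5 248.6] cheek outer edge top, trailing [277.1 218.2] pin [243.3 223.2]
40 btn [277.3 254.8] cheek outer edge top, trailing [278.9 226. ] pin [243.4 227.4]
45 btn [276.1 269.8] cheek outer edge top, trailing [281.9 245.1] pin [243.  237.6]
```

View pics/wrist6c.png

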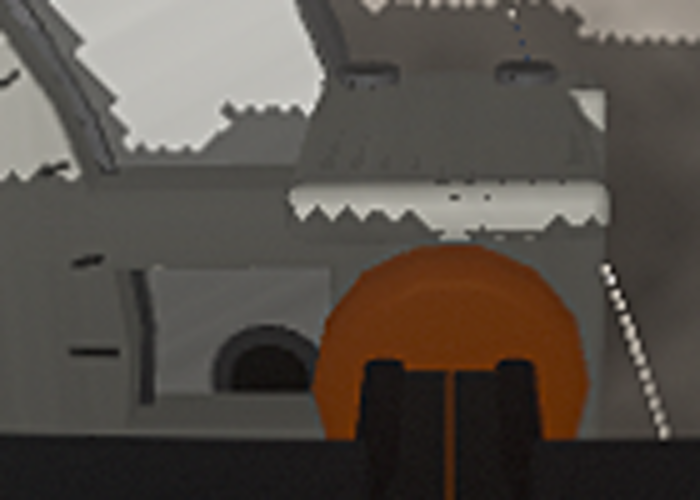

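Call:
{"name": "step_arm", "arguments": {"series": "0 0 0.12 0 0 0 -1;0 0 0.24 0 0 0 -1;0 0 0.31 0 0 0 -1;0 0 0.31 0 0 0 -1;-0.05 0.055 0.31 0 0 -0.4 -1;-0.095 0.11 0.31 0 0 -0.8 -1;-0.115 0.135 0.31 0 0 -1 -1;-0.14 0.165 0.31 0 0 -1.2 -1"}}

```text
clock: 11.75
tcp_pos: [414.3, -346.5, 124.6]
ee_rot: [[0.658, -0.753, 0.0], [-0.753, -0.658, -0.0], [0.0, 0.0, -1.0]]
wrist_force: [1.4, -1.0, -1.5]
width: 0.3
```

Run:
```python
from h import *
import cv2
f=grab_frame("wrist")
cv2.imwrite("pics/wrist7c.png",cv2.resize(f["img"][170:270,190:330],None,fx=5,fy=5,interpolation=cv2.INTER_CUBIC))
s=get_state();print(s["tcp_pos"],s["wrist_force"],s["clock"])
```

```text
[ 414.17207421 -346.29493023  124.57354043] [ 0.64098035 -0.31201551 -0.65762471] 11.8
```

View pics/wrist7c.png

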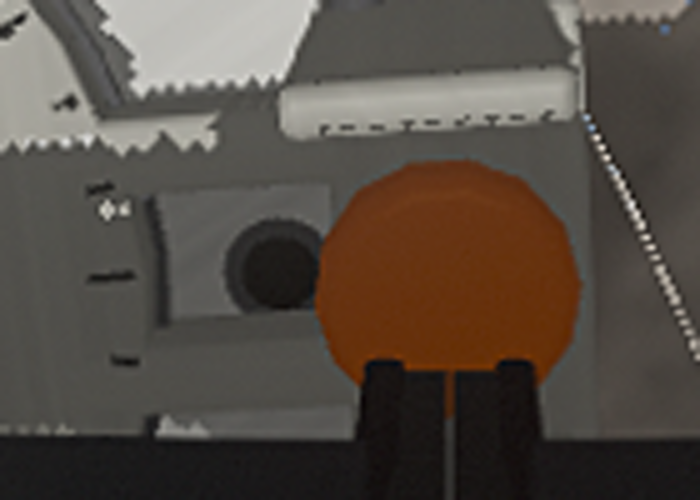

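Call:
{"name": "step_arm", "arguments": {"series": "-0.01 0.015 0.03 0 0 -0.1 -1;-0.02 0.03 0.03 0 0 -0.2 -1;-0.035 0.05 0.03 0 0 -0.3 -1;-0.045 0.065 0.03 0 0 -0.4 -1;-0.045 0.065 0.03 0 0 -0.4 -1"}}

```text
clock: 12.42
tcp_pos: [412.0, -343.0, 126.0]
ee_rot: [[0.632, -0.775, -0.0], [-0.775, -0.632, 0.0], [-0.0, 0.0, -1.0]]
wrist_force: [-0.1, -0.7, -0.3]
width: 0.5
```

Run:
```python
from h import *
import cv2
f=grab_frame("wrist")
cv2.imwrite("pics/wrist8c.png",cv2.resize(f["img"][170:270,190:330],None,fx=5,fy=5,interpolation=cv2.INTER_CUBIC))
s=get_state();print(s["tcp_pos"],s["wrist_force"],s["clock"])
```

```text
[ 411.98650771 -343.0746138   125.99960943] [-0.52635183  0.5698009   0.573173  ] 12.475
```

View pics/wrist8c.png

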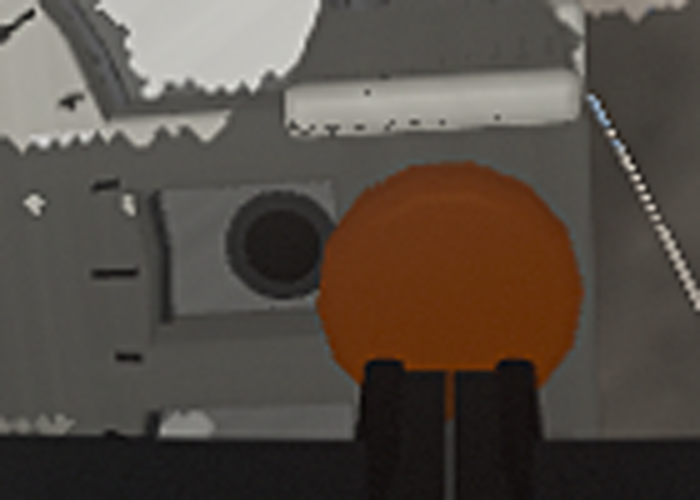

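Run:
```python
from h import *
f=grab_frame("wrist")
A=np.array([501,-280.2])
def rep(tag,x,y): print(tag,np.round([(x-190+.5)*5-.5,(y-170+.5)*5-.5]))
rep("hole",*fish(f,(436.1,-335.1,54)))
for th in (40,42,43,44,45,46):
    a=np.radians(-94.8-th);u=np.array([np.cos(a),np.sin(a)]);t=np.array([np.sin(a),-np.cos(a)])
    print(th);rep(" btn89 ctr",*fish(f,[*(A+108*u),89]));rep(" btn89 trailing edge",*fish(f,[*(A+108*u-15.5*t),89]));rep(" pin@54",*fish(f,[*(A+85*u),54]));rep(" cheek top inner",*fish(f,[*(A+108*u-25*t),108]))
```

```text
hole [272. 232.]
40
 btn89 ctr [434. 250.]
 btn89 trailing edge [419. 118.]
 pin@54 [267. 180.]
 cheek top inner [405.  73.]
42
 btn89 ctr [437. 281.]
 btn89 trailing edge [427. 150.]
 pin@54 [269. 201.]
 cheek top inner [417. 110.]
43
 btn89 ctr [438. 296.]
 btn89 trailing edge [430. 166.]
 pin@54 [270. 212.]
 cheek top inner [423. 128.]
44
 btn89 ctr [439. 311.]
 btn89 trailing edge [434. 182.]
 pin@54 [271. 222.]
 cheek top inner [428. 146.]
45
 btn89 ctr [439. 327.]
 btn89 trailing edge [437. 198.]
 pin@54 [272. 232.]
 cheek top inner [433. 164.]
46
 btn89 ctr [439. 342.]
 btn89 trailing edge [439. 214.]
 pin@54 [272. 243.]
 cheek top inner [438. 182.]
```

Call:
{"name": "step_arm", "arguments": {"series": "-0.01 0.016 0 0 0 -0.1 -1;-0.02 0.032 0 0 0 -0.2 -1;-0.03 0.05 0 0 0 -0.3 -1;-0.04 0.065 0 0 0 -0.4 -1;-0.04 0.065 0 0 0 -0.4 -1"}}

```text
clock: 13.15
tcp_pos: [410.1, -339.9, 126.1]
ee_rot: [[0.605, -0.796, -0.0], [-0.796, -0.605, -0.0], [0.0, 0.0, -1.0]]
wrist_force: [0.6, 0.6, -0.1]
width: 0.6
```

Run:
```python
from h import *
import cv2
f=grab_frame("wrist")
cv2.imwrite("pics/wrist9c.png",cv2.resize(f["img"][170:270,190:330],None,fx=5,fy=5,interpolation=cv2.INTER_CUBIC))
s=get_state();print(s["tcp_pos"],s["wrist_force"],s["clock"])
```

```text
[ 410.08440218 -339.97103471  126.09112986] [-0.17490536  0.35629915  0.2366814 ] 13.2
```

View pics/wrist9c.png

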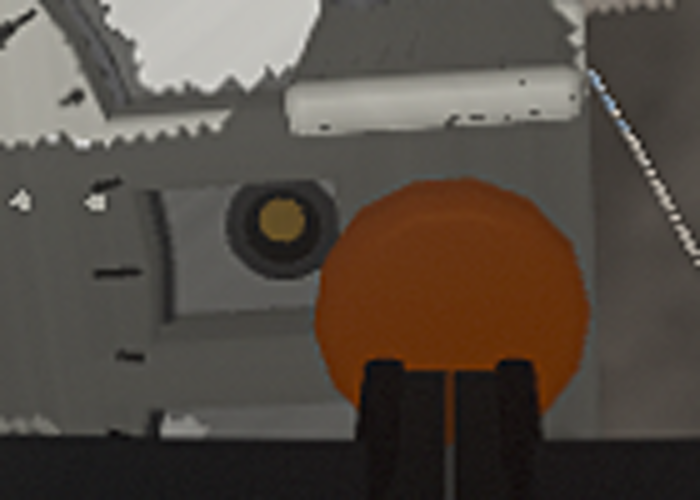

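Call:
{"name": "step_arm", "arguments": {"series": "-0.01 0.017 0 0 0 -0.1 -1;-0.02 0.033 0 0 0 -0.2 -1;-0.02 0.033 0 0 0 -0.2 -1"}}

```text
clock: 13.58
tcp_pos: [409.0, -338.3, 126.1]
ee_rot: [[0.591, -0.807, -0.0], [-0.807, -0.591, -0.0], [0.0, 0.0, -1.0]]
wrist_force: [-0.6, -0.7, 0.4]
width: 0.6
```

Run:
```python
from h import *
import cv2
f=grab_frame("wrist")
cv2.imwrite("pics/wrist10c.png",cv2.resize(f["img"][170:270,190:330],None,fx=5,fy=5,interpolation=cv2.INTER_CUBIC))
s=get_state();print(s["tcp_pos"],s["wrist_force"],s["clock"])
```

```text
[ 409.01976072 -338.29664059  126.0818227 ] [ 0.02225406 -0.54557426 -0.1579581 ] 13.625
```

View pics/wrist10c.png

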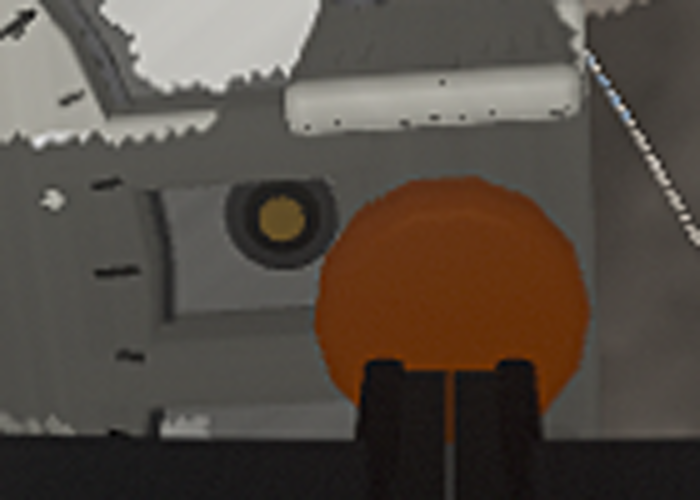

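Call:
{"name": "step_arm", "arguments": {"series": "-0.01 0.017 0 0 0 -0.1 -1;-0.02 0.033 0 0 0 -0.2 -1;-0.02 0.033 0 0 0 -0.2 -1"}}

```text
clock: 14.0
tcp_pos: [408.2, -337.1, 126.2]
ee_rot: [[0.576, -0.817, 0.001], [-0.817, -0.576, -0.001], [0.001, 0.0, -1.0]]
wrist_force: [2.1, -4.8, -2.1]
width: 0.5
```

Run:
```python
from h import *
import cv2
f=grab_frame("wrist")
cv2.imwrite("pics/wrist11c.png",cv2.resize(f["img"][170:270,190:330],None,fx=5,fy=5,interpolation=cv2.INTER_CUBIC))
s=get_state();print(s["tcp_pos"],s["wrist_force"],s["clock"])
A=np.array([501,-280.2])
def rep(tag,x,y): print(tag,np.round([(x-190+.5)*5-.5,(y-170+.5)*5-.5]))
rep("hole",*fish(f,(436.1,-335.1,54)))
for th in (44,45,46):
  for z in(89,98):
    a=np.radians(-94.8-th);u=np.array([np.cos(a),np.sin(a)]);t=np.array([np.sin(a),-np.cos(a)])
    print(th,z);rep(" btn trailing edge",*fish(f,[*(A+108*u-15.5*t),z]));rep(" left",*fish(f,[*(A+92.5*u),z]));rep(" right",*fish(f,[*(A+123.5*u),z]))
  rep(" cheek top inner",*fish(f,[*(A+108*u-25*t),108]))
```

```text
[ 408.21266924 -337.1136515   126.20896951] [ 2.32421826 -4.62216144 -2.22733451] 14.05
hole [269. 195.]
44 89
 btn trailing edge [419. 123.]
 left [299. 267.]
 right [570. 241.]
44 98
 btn trailing edge [418. 144.]
 left [292. 295.]
 right [576. 267.]
 cheek top inner [405.  79.]
45 89
 btn trailing edge [423. 139.]
 left [301. 280.]
 right [571. 258.]
45 98
 btn trailing edge [422. 161.]
 left [294. 309.]
 right [577. 286.]
 cheek top inner [412.  97.]
46 89
 btn trailing edge [427. 155.]
 left [303. 294.]
 right [572. 276.]
46 98
 btn trailing edge [426. 178.]
 left [296. 323.]
 right [578. 304.]
 cheek top inner [418. 115.]
```

View pics/wrist11c.png

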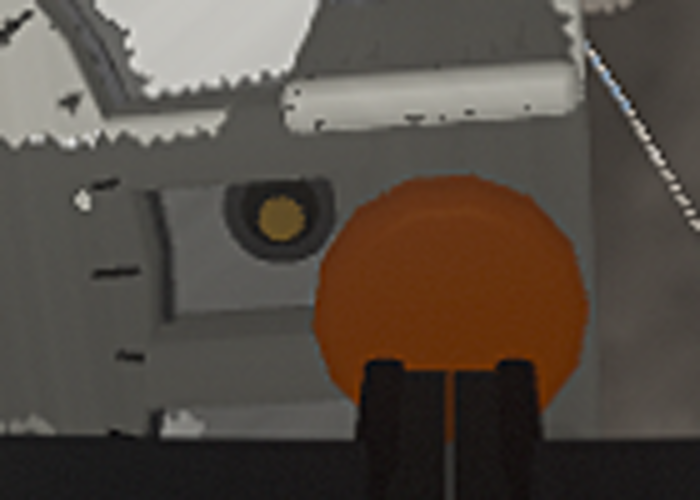

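Call:
{"name": "step_arm", "arguments": {"series": "0.05 -0.07 0 0 0 0 -1;0.05 -0.07 0 0 0 0 -1;0.05 -0.07 0.7 0 0 0 -1;0.05 -0.07 1.2 0 0 0 -1;0.6 0.6 1.2 0 0 0 -1;1.2 1.2 1.2 0 0 0 -1;1.8 1.8 1.2 0 0 0 -1;2.4 2.4 1.2 0 0 0 -1;3 3 1.2 0 0 0 -1;3 3 1.2 0 0 0 -1"}}

```text
clock: 15.3
tcp_pos: [559.8, -182.5, 185.7]
ee_rot: [[0.581, -0.814, -0.0], [-0.814, -0.581, 0.002], [-0.002, -0.001, -1.0]]
wrist_force: [-0.3, -0.9, 0.2]
width: 0.7
```

Run:
```python
from h import *
import cv2
f=grab_frame("top");cv2.imwrite("pics/top12.png",cv2.resize(f["img"][155:265,200:360],None,fx=5,fy=5,interpolation=cv2.INTER_CUBIC))
f=grab_frame("side");cv2.imwrite("pics/side12.png",cv2.resize(f["img"][155:295,220:335],None,fx=4,fy=4,interpolation=cv2.INTER_CUBIC))
f=grab_frame("wrist");cv2.imwrite("pics/wrist12.png",f["img"])
s=get_state();print(s["tcp_pos"],s["ee_rot"],s["wrist_force"],s["clock"])
```

```text
[ 557.3806679  -187.33130259  185.77884612] [[ 5.75994992e-01 -8.17452382e-01 -1.17185187e-03]
 [-8.17453048e-01 -5.75995212e-01 -1.73564863e-04]
 [-5.33100057e-04  1.05790638e-03 -9.99999298e-01]] [0.32928366 0.02950553 0.01795708] 15.45
```

View pics/top12.png

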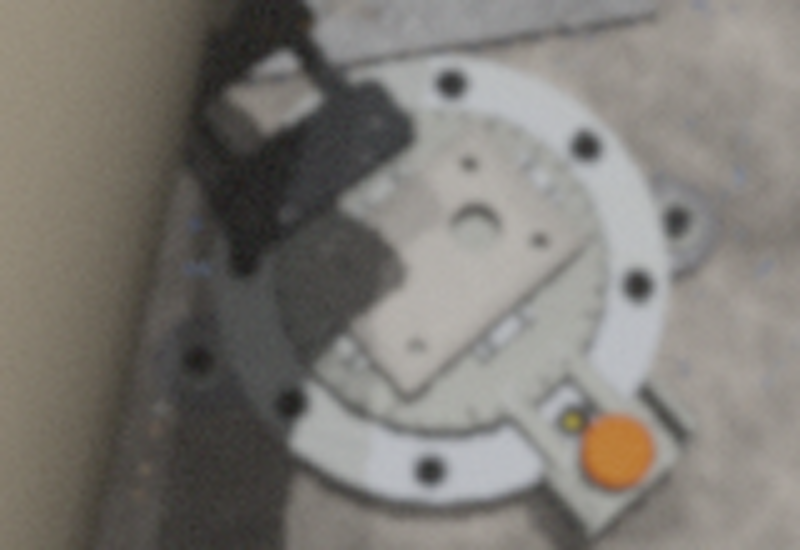

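View pics/side12.png

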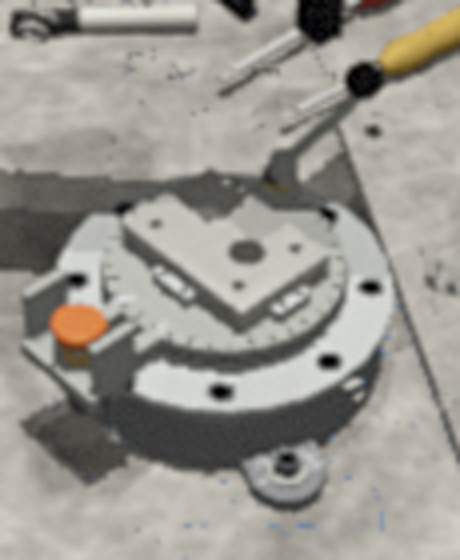

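View pics/wrist12.png

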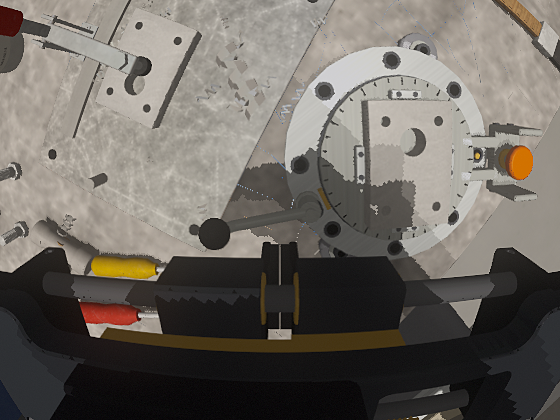

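Run:
```python
from h import *
t=grab_frame("top");s=grab_frame("side")
c=lambda x,y,f,a,b:((x+.5)/f-.5+a,(y+.5)/f-.5+b)
np.set_printoptions(precision=1,suppress=True)
for z in (89,98): print(z,pz(t,c(618,451,5,200,155),z),pz(s,c(79,323,4,220,155),z))
print("initial");
for z in (89,98): print(z,pz(t,c(703,271,5,200,155),z),pz(s,c(220,372,4,220,155),z))
A=np.array([500.7,-279.8])
for p,z in (((571,421),54),((618,451),98)):
    v=pz(t,c(*p,5,200,155),z)[:2]-A;print(np.hypot(*v),np.degrees(np.arctan2(v[1],v[0])))
```

```text
89 [ 417.5 -349.3   89. ] [ 417.9 -342.7   89. ]
98 [ 416.3 -348.4   98. ] [ 418.1 -351.6   98. ]
initial
89 [ 491.8 -387.9   89. ] [ 492.3 -383.    89. ]
98 [ 490.  -386.7   98. ] [ 491.7 -391.4   98. ]
84.59061857673208 -140.6213966489299
108.77744861200355 -140.90445470747417
```

Run:
```python
from arc import *
c=np.array([557.9,-186.8])
p=fin(60,40,1);print(p,(p-c)/50)
for th in range(60,-6,-5):
    print(th,((fin(th,21,1)-p)/50).round(2),(60-th)/5)
```

```text
[ 622.19767136 -179.04540868] [1.28595343 0.15509183]
60 [-0.26  0.28] 0.0
55 [-0.33  0.39] 1.0
50 [-0.41  0.5 ] 2.0
45 [-0.5   0.61] 3.0
40 [-0.59  0.7 ] 4.0
35 [-0.7   0.79] 5.0
30 [-0.81  0.87] 6.0
25 [-0.93  0.93] 7.0
20 [-1.05  0.99] 8.0
15 [-1.18  1.03] 9.0
10 [-1.31  1.07] 10.0
5 [-1.45  1.09] 11.0
0 [-1.58  1.1 ] 12.0
-5 [-1.72  1.1 ] 13.0
```

Call:
{"name": "step_arm", "arguments": {"series": "0.64 0.08 0 0 0 0.8 -1;1.29 0.15 0 0 0 1.6 -1;1.29 0.15 0 0 0 1.6 -1;1.29 0.15 -0.6 0 0 1.6 -1;1.29 0.15 -1.2 0 0 1.6 -1;1.29 0.15 -1.66 0 0 1.6 -1;1.29 0.15 -1.66 0 0 1.6 -1;1.29 0.15 -1.66 0 0 1.6 -1"}}

```text
clock: 16.55
tcp_pos: [622.7, -179.9, 104.4]
ee_rot: [[0.684, -0.73, 0.001], [-0.73, -0.684, -0.001], [0.001, -0.0, -1.0]]
wrist_force: [-0.9, -0.4, 0.5]
width: 0.4
```

Run:
```python
from h import *
import cv2
f=grab_frame("side");cv2.imwrite("pics/side13.png",cv2.resize(f["img"][100:260,220:380],None,fx=4,fy=3.6,interpolation=cv2.INTER_CUBIC))
s=get_state();print(s["tcp_pos"],s["ee_rot"],s["wrist_force"],s["clock"])
```

```text
[ 623.00061883 -179.77534206  104.69589936] [[ 6.83984299e-01 -7.29494338e-01  1.86803785e-03]
 [-7.29494398e-01 -6.83986345e-01 -7.76765021e-04]
 [ 1.84435806e-03 -8.31428065e-04 -9.99997954e-01]] [0.95865804 0.14451533 0.89792265] 16.6
```

View pics/side13.png

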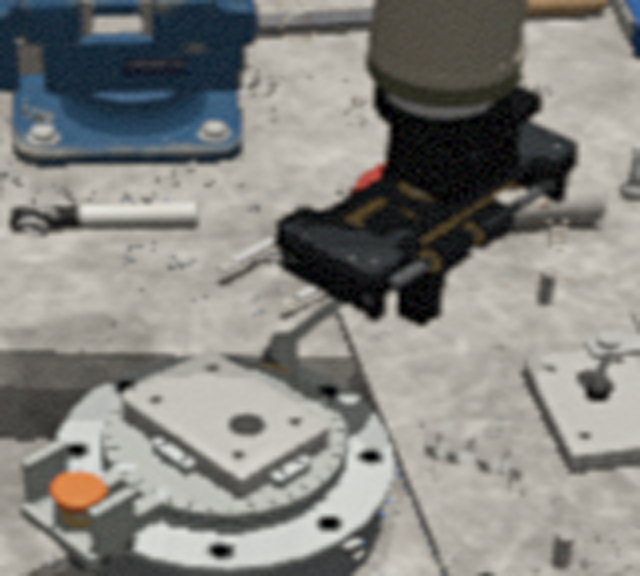

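Call:
{"name": "step_arm", "arguments": {"series": "-0.15 0.16 0 0 0 0 -1;-0.26 0.28 0 0 0 0 -1;-0.33 0.39 0 0 0 1 -1;-0.41 0.5 0 0 0 2 -1;-0.5 0.61 0 0 0 3 -1;-0.59 0.7 0 0 0 4 -1;-0.7 0.79 0 0 0 5 -1;-0.81 0.87 0 0 0 6 -1;-0.93 0.93 0 0 0 7 -1;-1.05 0.99 0 0 0 8 -1;-1.05 0.99 0 0 0 8 -1"}}

```text
clock: 17.98
tcp_pos: [569.9, -129.2, 103.6]
ee_rot: [[0.993, -0.118, 0.001], [-0.118, -0.993, -0.0], [0.001, 0.0, -1.0]]
wrist_force: [-0.0, 0.1, 0.5]
width: 0.1
```

Call:
{"name": "step_arm", "arguments": {"series": "-0.07 0.02 0 0 0 0.5 -1;-0.13 0.04 0 0 0 1 -1;-0.2 0.06 0 0 0 1.5 -1;-0.26 0.08 0 0 0 2 -1;-0.33 0.09 0 0 0 2.5 -1;-0.4 0.1 0 0 0 3 -1;-0.4 0.1 0 0 0 3 -1"}}

```text
clock: 18.85
tcp_pos: [550.3, -124.4, 103.4]
ee_rot: [[0.99, 0.141, 0.001], [0.141, -0.99, -0.0], [0.001, 0.0, -1.0]]
wrist_force: [1.6, 0.5, 0.4]
width: 0.5
```

Now on to the stop.

Call:
{"name": "step_arm", "arguments": {"series": "-0.07 0.0 0 0 0 0.5 -1;-0.14 0.0 0 0 0 1 -1;-0.17 -0.01 0 0 0 1.2 -1;-0.17 -0.01 0 0 0 1.2 -1"}}

```text
clock: 19.35
tcp_pos: [541.7, -124.7, 103.2]
ee_rot: [[0.97, 0.244, 0.0], [0.244, -0.97, 0.0], [0.0, -0.0, -1.0]]
wrist_force: [1.2, 3.2, 1.0]
width: 0.8
```

Call:
{"name": "step_arm", "arguments": {"series": "-0.03 -0.01 0 0 0 0 -1;-0.06 -0.02 0 0 0 0 -1;-0.06 -0.02 0 0 0 0 -1"}}

```text
clock: 19.73
tcp_pos: [540.7, -125.0, 103.5]
ee_rot: [[0.969, 0.246, 0.005], [0.246, -0.969, 0.001], [0.005, -0.0, -1.0]]
wrist_force: [11.3, 6.2, -6.6]
width: 0.6
```

Call:
{"name": "step_arm", "arguments": {"series": "-0.03 -0.01 0 0 0 0 -1;-0.06 -0.02 0 0 0 0 -1;-0.06 -0.02 0 0 0 0 -1"}}

```text
clock: 20.1
tcp_pos: [540.1, -125.1, 103.8]
ee_rot: [[0.969, 0.247, 0.01], [0.247, -0.969, 0.002], [0.01, 0.0, -1.0]]
wrist_force: [24.2, 7.6, -15.4]
width: 0.4
```

Stop reached (about 25 N, no movement). Back off, rise, move clear toward the robot's left and check.

Call:
{"name": "step_arm", "arguments": {"series": "0.4 0.1 0 0 0 0 -1;0.4 0.1 0 0 0 0 -1;0.4 0.1 1 0 0 0 -1;0.4 0.1 2 0 0 0 -1;0.6 1 2.5 0 0 0 -1;0.6 2 2.5 0 0 0 -1;0.6 3 2.5 0 0 0 -1;0.6 3.5 2.5 0 0 0 -1;0.6 3.5 2.5 0 0 0 -1;0.6 3.5 2.5 0 0 0 -1"}}

```text
clock: 21.35
tcp_pos: [565.3, 46.0, 227.8]
ee_rot: [[0.97, 0.244, -0.001], [0.244, -0.97, -0.001], [-0.001, 0.001, -1.0]]
wrist_force: [-0.6, -0.3, -0.2]
width: 0.6
```

Run:
```python
from h import *
import cv2
t=grab_frame("top");cv2.imwrite("pics/top14.png",cv2.resize(t["img"][140:290,140:430],None,fx=2.7,fy=2.7,interpolation=cv2.INTER_CUBIC))
cv2.imwrite("pics/top14c.png",cv2.resize(t["img"][155:265,200:360],None,fx=5,fy=5,interpolation=cv2.INTER_CUBIC))
f=grab_frame("side");cv2.imwrite("pics/side14.png",f["img"])
cv2.imwrite("pics/side14c.png",cv2.resize(f["img"][155:295,220:335],None,fx=4,fy=4,interpolation=cv2.INTER_CUBIC))
s=get_state();print(s["tcp_pos"],s["wrist_force"],s["clock"])
```

```text
[565.49559149  45.87357529 227.85910607] [-0.48047579  0.18923099  0.68772956] 21.45
```

View pics/top14c.png

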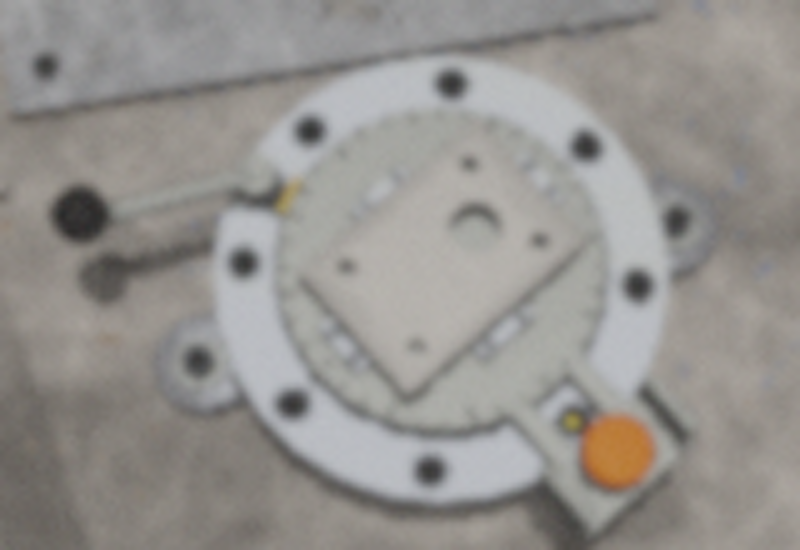

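View pics/side14.png

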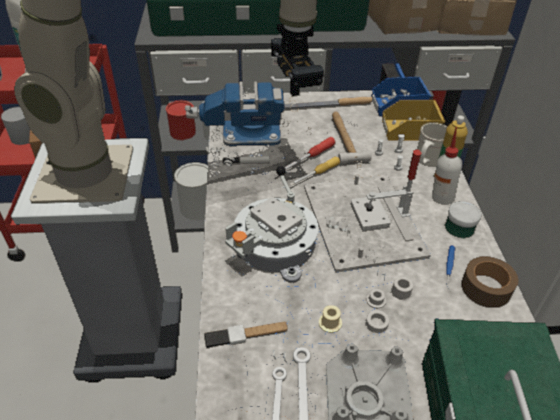

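View pics/side14c.png

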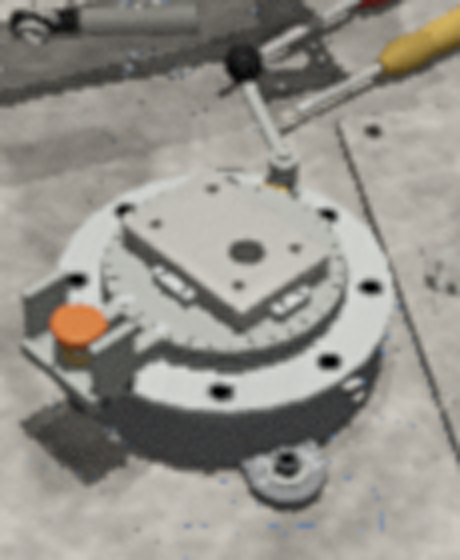

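Run:
```python
from plant import *
print(finish_job())
```

```text
the job is handed in; nothing more can be done
None
```

The block is one station on, the table is clamped again, and I handed the job in at about 21.5 s of the 69 s allowed. I used closed fingers throughout, only pressing and pushing.

- **Releasing the clamp:** I pushed the ball clockwise until it stood against the stop, with about 30 N and no further movement. The top camera read the lever at about 58.5°, against 60.2° nominal, which is within the reading error.
- **Indexing:** I pressed the button down about 12 mm and pushed the cheek round to about 36°. I then let the pin ride under the plate and pushed on slowly. The brass pin came up in the next hole, and the force rose to about 5 N as it met the wall of the hole.
- **Clamping again:** I pushed the ball back the other way to its first stop, with about 25 N and no further movement. It shows within about 1 mm of where it began.

**Last checks:**
- Pin angle in the top picture: −140.6°, against −95.1° at the start, so a turn of about 45.5°. This is inside the play of the hole plus reading error.
- Button height from the two cameras: about 95 mm, against 98 mm given. The same method read about 93.5 mm at the start with the button up, so I take it as fully up.
- The block sits in its nest.
- The brush and the bush look unmoved in the last side picture. The marker lay in the arm's shadow there but was still in its place.
- The gripper was clear of everything.

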